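# Hang the swing tray on the desk easel and lock it with its R-clip

### The job

Slip the hub of the red swing-tray arm over the easel's upright pivot pin and let it down gently until it rests on the shoulder. Then lock it on: feel for the pin's cross hole, push the straight leg of the R-clip through it and go on, without forcing, until the sprung bow snaps over and sits round the pin. Let go, and leave the painter's other things where they are.

Things in the scene. Friction and masses are not known exactly. Their poses are not given: they have to be found in the camera images.
- post_shoulder (a point): On the column's axis, on the flat top of its bright collar (48 mm across), 60 mm above the table: the shoulder that the hub rests on. Axes as easel.
- pin_hole (a point): On the axis of the bright steel pivot pin at the height of its cross hole, 107 mm above the table, 47 above the shoulder. The pin is 20 mm across. The hole runs level, right through, 6.8 mm wide, its edges broken 0.6 mm. Axes as easel, NOT the hole's direction: see pin_top.
- hub_foot (a point): Centre of the underside of the swing-tray arm's red hub: 40 mm across (flanged to 48 at the foot), 40 tall, with an upright bore 21.8 mm wide right through. x runs along the bar to the round aluminium tray (100 mm across, 16 high, its centre 145 mm from the bore's axis), z up.
- tray_bar (a point): The grip place of the swing-tray arm: centre of its red bar, 48 mm from the bore's axis, 9 mm above the hub's underside; the arm balances about 22 mm from the bore, so hold it firmly. The bar is 16 mm wide (y) and spans 2 to 16 mm above the underside; it is bare from 24 to 95 mm from the bore. Axes as hub_foot.
- clip_coil (a point): R-clip (hitch pin clip), brass-coloured 5 mm spring wire, 65 g, lying flat on the table: centre of its double coil, half-way up. The coil is 24 mm across, 10 tall: the place to hold it, fingers closing along y. x is the straight leg's direction. The leg's line is 9.5 mm to the -y side and 2.5 mm below the coil's centre; the bow is on the leg's +y side.
- clip_seat (a point): Point on the axis of the clip's straight leg, 48 mm ahead of the coil (x): it lies on the pin's axis when the clip is home, with the hollow of the bow round the pin. It may come in from either side. Axes as clip_coil.
- clip_tip (a point): Square-cut end of the straight leg, its edge just broken, 80 mm ahead of the coil (x), 32 ahead of clip_seat. Axes as clip_coil.
- bow (a joint): Opening of the clip's sprung bow, rad, 0 when relaxed. Its flared end meets the pin when the clip is about 25 mm short of home; pushing on spreads it to about 0.07 against some 4 to 12 N (greatest about 17 mm short), then the bow rides down the far side, pulling the clip in, and closes to below 0.03 as its hollow settles round the pin. Past home the clip stops hard.
- paint_saucer_mid (a point): White paint saucer, loose, 90 mm across, 18 high: its centre, half-way up.
- ink_brush_mid (a point): Ink brush, loose, lying, about 240 mm long, 13 thick: its middle.
- paperweight_mid (a point): Dark wooden paperweight, loose, 36 x 170 x 20 mm: its centre.
- stone_seal_mid (a point): Stone seal, loose, standing, 26 x 26 x 46 mm: its centre.
- inkstone_mid (a point): Black inkstone, loose, 85 x 125 x 22 mm: its centre.
- water_cup_mid (a point): Blue water cup, loose, 72 mm across, 55 high: its centre.
- easel: Desk easel, fixed: a tilted painting board (300 x 240 mm, up to 75 high) and, at its right front corner, a steel bracket plate 8 mm thick with an upright grey column 34 mm across. Origin on the table under the column's axis; x level, to the depth of the board, y to the board's near cheek (106 mm away), z up.
- tray_arm: The swing-tray arm, loose, about 0.3 kg, lying flat on the table at first; its origin is hub_foot, axes as there.
- r_clip: The R-clip with its bow; its origin is 9.5 mm to the -y side of and 5 mm below clip_coil.
- pin_top (a point): Top of the pin, 126 mm up (last 6 mm tapered). The pin turns stiffly in the column (0.03 N m): its hole lies at an unknown angle, up to 1.2 rad either side of the easel's x axis; a black slot across the top runs along it. Feel for it: probe lightly at the pin from several sides at hole height; a leg that comes in radially within about 0.13 rad slips in and turns the pin true.
Not all that is in view belongs to the job. Of the things that look like the r_clip, take the one that is farthest to the robot's left at the start.

How it is judged:
On the way, in this order (a step that is already met when the one before it is completed fails the run):
1. the hub is down on the shoulder, round the pin (horizontal distance between hub_foot and post_shoulder below 0.004 m and z of hub_foot in the frame of post_shoulder between -0.003 and 0.003 m and angle between hub_foot's own z axis and vertical below 0.09 rad), for 0.2 s.
2. the clip's leg is through the cross hole and its bow has sprung over the pin (distance between clip_seat and pin_hole below 0.004 m and value of joint bow below 0.045 rad), for 0.2 s.
At the end, for the whole second after the job is handed in: hub over the pin (axis within 4 mm) and resting on the shoulder (within 3 mm, level within 0.09 rad); clip_seat within 4 mm of the pin's axis at hole height, its bow closed again round the pin (below 0.045 rad); arm and clip at rest (all of step 1 and all of step 2 and linear speed of each of tray_arm, r_clip below 0.02 m/s); the robot touches nothing.
It fails at once if the clip presses on the easel or its pin with over 40 N in all (forced) (contact force between r_clip and easel above 40 N).
It fails at once if the swing-tray arm bears on the easel with over 40 N (not let down gently) (contact force between tray_arm and easel above 40 N).
It fails at once if one of the painter's other things is moved by over 20 mm (distance of any of paint_saucer_mid, ink_brush_mid, paperweight_mid, stone_seal_mid, inkstone_mid, water_cup_mid from where it was at the start of the episode above 0.02 m).
It also fails if it takes over 72 s, if anything falls off the work surface, if the arm or the gripper's body presses on something with over 40 N, if the wrist force passes 120 N, or if a joint passes its speed limit or range.

### The arm

A 6-joint arm with a two-finger parallel gripper is mounted at the origin on the work surface. World frame = base frame: x ahead of the robot, y to its left, z up, the work surface at z = 0. Lengths are in m, angles in rad, forces in N, time in s.
With the tool pointing down it reaches from about 0.425 to 0.925 m from the base axis. Payload 12.5 kg.
Tool frame: the origin (TCP) lies on the centre line of the jaws, within the pads' length; the fingertips stand 17 mm ahead of it and the grasp point (between the pads) lies 2 mm behind it; z points along the fingers, x is the direction in which the jaws open and shut, and the axes are right-handed (so a half turn about z gives the same grasp; the last joint's range is limited). The gripper opens to 85 mm and grips with 20 to 120 N. Pads are 22 mm wide; open, the fingers measure 114 mm over their backs; the gripper's body (76 mm by 85 mm) begins 54 mm behind the grasp point. The pads swing forward as they close: fully open they stand 13 mm farther back than shut.
Start: joints at [-1.444, 0.491, 1.559, -0, 1.092, -0.106], TCP at [0.144, -0.608, 0.248] pointing down, gripper open.
Joint ranges: [-3.1, 3.1], [-0.84, 2.19], [0.05, 2.79], [-1.13, 4.28], [0.06, 2.93], [-2.69, 2.69]. Speed limits (rad/s): [2.22, 2.22, 2.79, 3.14, 3.14, 3.14].

### API

Orientations are given as a rotation vector (axis times angle).
In Python, from rig import readout, viewer, job gives the robot as it stands.
- The arm moves only by the tool arm_command, never from a script. Its arguments are lists of equal length, an entry for each row: "dr": the turn, a rotation vector about the tool's x, y, z in degrees, a list of three; "slide": the shift along the tool's x, y, z in mm, a list of three; "jaw": the closure, from 0 (fully open) to 1 (shut). In form: {"dr": [[ax, ay, az], ...], "slide": [[dx, dy, dz], ...], "jaw": [jaw, ...]}. A call has 1 to 10 rows; each row is the pose to reach, as a shift and turn from the pose measured when the call began, along the tool's axes at that moment; what a row does not reach only later rows make up. A row lasts 1/12 s, in which the tool goes at most 41.7 mm and 7.16 degrees, less where a joint would pass 70% of its speed; a pose out of reach is approached as far as the arm can. A call with a gripper value outside its range is refused whole. The fingers move at their own pace and stop on an object; "grip_force" is the grip in N (left out, the last holds). Time passes only in rows, so rows that repeat a pose let the fingers close. It gives the time, the measured TCP pose, the force and the opening at its end, in the units of the state.
- readout.state(): the state, without advancing time (a new reading comes with each control period).
- viewer.snapshot(name): name is "side" or "top" or "wrist"; returns the picture (384x512x3 uint8, red, green, blue); there is no depth.
- viewer.camera_params(name): a dict with "K" (3x3 intrinsics, pixels), "R" (3x3) and "t" (3): a world point X has camera coordinates R X + t. Camera axes: x right, y down, z forward; pixel columns grow to the right and rows downward; lengths in m; the calibration is good to about 2 mm. The wrist camera is an equidistant fisheye: a pixel r from the principal point sees the ray r / f radians off the axis. A picture is of the moment at which its call begins: read the wrist's pose just before it. camera_params takes no time and is no camera call; for the wrist camera it gives the pose at the moment of the call.
- job.job_done(): hands the job in, once; it reports no verdict.
The state is a dict: "clock": time; "joint_positions": joint angles; "joint_velocities": joint speeds; "joint_efforts": joint torques, N m; "tcp_pos": TCP position; "ee_rot": TCP orientation; "wrist_force": force on the tool from outside, world axes, zero at the start; "ft_torque": the same for the moment, N m; "grip_width": finger opening in m.
Only numpy, scipy, OpenCV 4.12 (cv2) and the standard library are available. Lean on these libraries where they do the work, as an engineer would, in place of code of your own. Each camera call takes 0.05 s, during which the arm holds its last target. There are 200 camera calls.

## Working session

There is one attempt and no reset: what is moved stays moved. The work goes in short steps, Python scripts to look and compute and a tool call to move; the robot and the scene stay as the last step left them, time stands still between calls to the robot, and variables do not carry over. Pictures are saved under pics/ and viewed, about 8 in all and at most 12, crops included, and the job is handed in when it is done.

Besides the shell and the picture viewer there is one more tool, called after "Emit:" as name(argument=value, ...) on one line, values as JSON. arm_command: Moves the arm, as the interface text tells. Its arguments: {"type":"object","properties":{"dr":{"type":"array"},"slide":{"type":"array"},"jaw":{"type":"array"},"grip_force":{"type":"number"}},"required":["dr","slide","jaw"]}

```bash
mkdir -p pics; ls; python3 - <<'E'
from rig import readout, viewer
import cv2,numpy as np
s=readout.state();print(s['clock'],s['tcp_pos'],s['ee_rot'])
for n in ('side','top'):
    im=viewer.snapshot(n);cv2.imwrite(f'pics/{n}0.png',im[:,:,::-1])
    p=viewer.camera_params(n);print(n,np.round(p['K'],1).tolist(),np.round(p['R'],3).tolist(),np.round(p['t'],3))
E
python3 - <<'E'
import cv2
a=cv2.imread('pics/top0.png');cv2.imwrite('pics/top0b.png',cv2.resize(a,(800,600),interpolation=cv2.INTER_CUBIC))
E
```

```text
pics
0.0 [ 0.14417723 -0.60791767  0.24768903] [-2.46378343e+00  1.94784270e+00  1.38706806e-03]
side [[486.0, 0.0, 258.5], [0.0, 486.0, 192.0], [0.0, 0.0, 1.0]] [[-0.935, -0.355, 0.016], [-0.252, 0.631, -0.734], [0.25, -0.69, -0.679]] [0.561 0.172 1.405]
top [[354.8, 0.0, 253.3], [0.0, 354.8, 193.8], [0.0, 0.0, 1.0]] [[-0.003, -1.0, -0.028], [-0.988, 0.008, -0.155], [0.155, 0.027, -0.987]] [0.112 0.546 1.126]
```

View pics/top0b.png

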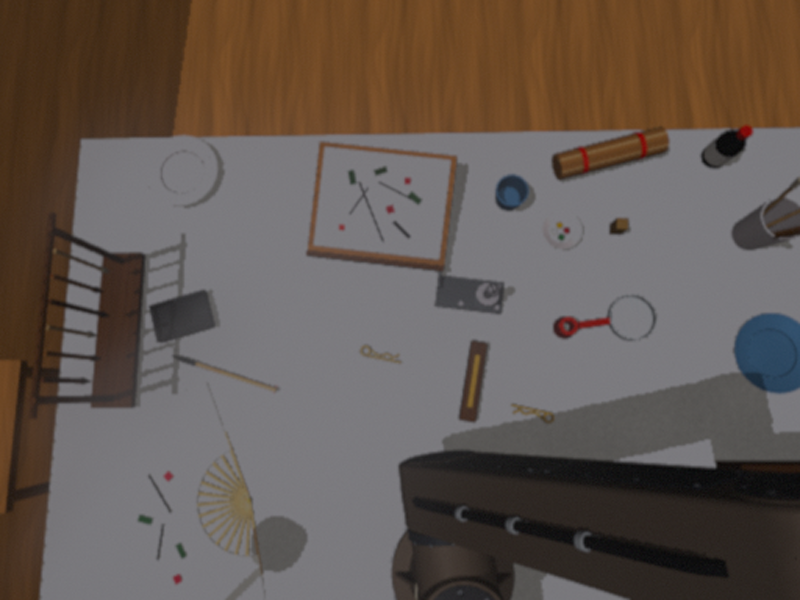

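View pics/side0.png

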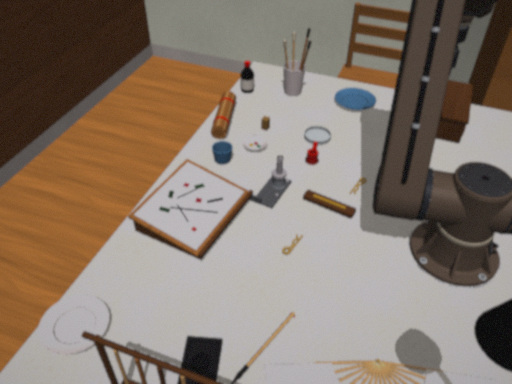

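The top view shows two R-clip-like things: one at about (380,355) and one at (532,411), in enlarged pixels. Image left is the robot's left (+y), so the one at (380,355) is meant. I'll confirm it in an enlarged crop.

```bash
cat > h.py <<'E'
import numpy as np,cv2
from rig import readout,viewer
from scipy.spatial.transform import Rotation as Ro
def ray(n,u,v,p=None):
    p=p or viewer.camera_params(n);K,R,t=[np.array(p[k]) for k in 'KRt']
    if n=='wrist':
        x,y=(u-K[0,2]),(v-K[1,2]);r=np.hypot(x,y);th=r/K[0,0]
        d=np.array([np.sin(th)*x/r,np.sin(th)*y/r,np.cos(th)]) if r>0 else np.array([0,0,1.])
    else: d=np.linalg.inv(K)@[u,v,1]
    return -R.T@t,R.T@d
def at(n,u,v,z,p=None):
    c,d=ray(n,u,v,p);return c+d*(z-c[2])/d[2]
def proj(n,X,p=None):
    p=p or viewer.camera_params(n);K,R,t=[np.array(p[k]) for k in 'KRt']
    c=R@np.array(X)+t
    if n=='wrist':
        th=np.arctan2(np.hypot(c[0],c[1]),c[2]);r=th*K[0,0];q=np.hypot(c[0],c[1])
        return np.array([K[0,2]+r*c[0]/q,K[1,2]+r*c[1]/q])
    return (K@c)[:2]/c[2]
def rel(pos,yaw):
    """slide mm in present tool axes, and dr about tool axes, to get tool-down pose with tool x at world yaw"""
    s=readout.state();R=Ro.from_rotvec(s['ee_rot']);c,sn=np.cos(yaw),np.sin(yaw)
    T=Ro.from_matrix(np.array([[c,sn,0],[sn,-c,0],[0,0,-1]]))
    return np.round(R.inv().apply(np.array(pos)-s['tcp_pos'])*1000,1),np.round((R.inv()*T).as_rotvec(degrees=True),2)
E
python3 - <<'E'
from h import *
a=cv2.imread('pics/top0.png')
cv2.imwrite('pics/c1.png',cv2.resize(a[165:275,220:430],(798,418),interpolation=cv2.INTER_CUBIC))
k=1.5625
for nm,u,v,z in [('clipcoil',366,351,.005),('clipend',402,361,.005),('hub',566,327,.04),('tray',632,318,.016),('pin',489,292,.11)]:
    print(nm,at('top',u/k,v/k,z).round(3))
E
```

```text
clipcoil [0.448 0.175 0.005]
clipend [0.426 0.098 0.005]
hub [ 0.493 -0.246  0.04 ]
tray [ 0.514 -0.393  0.016]
pin [ 0.557 -0.078  0.11 ]
```

View pics/c1.png

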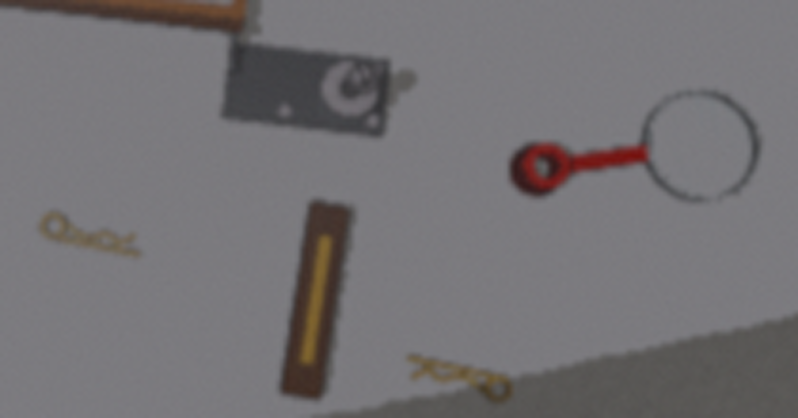

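The crop confirms it. The left clip has its coil at (55,226) and its straight leg on the lower side pointing right, with the bow above the leg. It is farthest left; the other clip is at (460,375). The arm comes first.

```bash
python3 - <<'E'
from h import *
print(rel([.45,-.294,.2],.14))
E
```

```text
(array([-234.9, -370. ,   48.1]), array([-5.000e-02,  4.000e-02, -8.468e+01]))
```

Emit:
arm_command(dr=[[0,0,-7],[0,0,-14],[0,0,-21],[0,0,-28],[0,0,-35],[0,0,-42],[0,0,-49],[0,0,-56],[0,0,-63],[0,0,-70]], slide=[[-20,-30,4],[-40,-62,8],[-60,-94,12],[-80,-126,16],[-100,-158,20],[-120,-190,24],[-140,-222,28],[-160,-254,32],[-180,-286,36],[-200,-316,42]], jaw=[0,0,0,0,0,0,0,0,0,0])

```text
clock: 0.93
tcp_pos: [0.4067, -0.3389, 0.206]
ee_rot: [-3.136, 0.173, -0.0]
wrist_force: [-0.6, -1.0, -0.0]
grip_width: 0.0857
```

```bash
python3 - <<'E'
from h import *
s=readout.state();print(s['clock'],s['tcp_pos'],s['grip_width'],s['joint_positions'])
print(rel([.45,-.294,.2],.14))
p=viewer.camera_params('wrist');R=np.array(p['R']);print('K',p['K'][0][0],'cam at tool',Ro.from_rotvec(s['ee_rot']).inv().apply(-R.T@p['t']-s['tcp_pos']).round(3), 'axis',(R@np.array([0,0,-1.])).round(2))
E
```

```text
0.9333 [ 0.40671287 -0.33888037  0.20595258] 0.08570577976947717 [-8.19768247e-01  4.07097289e-01  1.84179772e+00  8.26150706e-04
  8.93211500e-01 -7.10087454e-01]
(array([ 38.1, -49.4,   6. ]), array([-5.000e-02, -1.000e-02, -1.434e+01]))
K 297.3186396354542 cam at tool [-0.001 -0.078 -0.125] axis [ 0.   -0.31  0.95]
```

Emit:
arm_command(dr=[[0,0,-7],[0,0,-14],[0,0,-14],[0,0,-14]], slide=[[40,-20,3],[75,-40,6],[88,-43,6],[88,-43,6]], jaw=[0,0,0,0])

```text
clock: 1.27
tcp_pos: [0.5019, -0.3042, 0.1993]
ee_rot: [-3.133, -0.217, -0.001]
wrist_force: [-0.3, 0.6, -1.5]
grip_width: 0.0854
```

```bash
python3 - <<'E'
from h import *
import json
s=readout.state();print(s['clock'],s['tcp_pos'],s['joint_velocities'])
p=viewer.camera_params('wrist');im=viewer.snapshot('wrist')[:,:,::-1]
json.dump({k:np.array(p[k]).tolist() for k in 'KRt'},open('w1.json','w'))
cv2.imwrite('pics/w1r.png',im);cv2.imwrite('pics/w1.png',cv2.resize(im,(800,600),interpolation=cv2.INTER_CUBIC))
E
```

```text
1.2667 [ 0.50185893 -0.30422501  0.19928513] [-0.05774051 -0.02638578  0.05965234 -0.0118593  -0.01427639 -0.01832715]
```

View pics/w1.png

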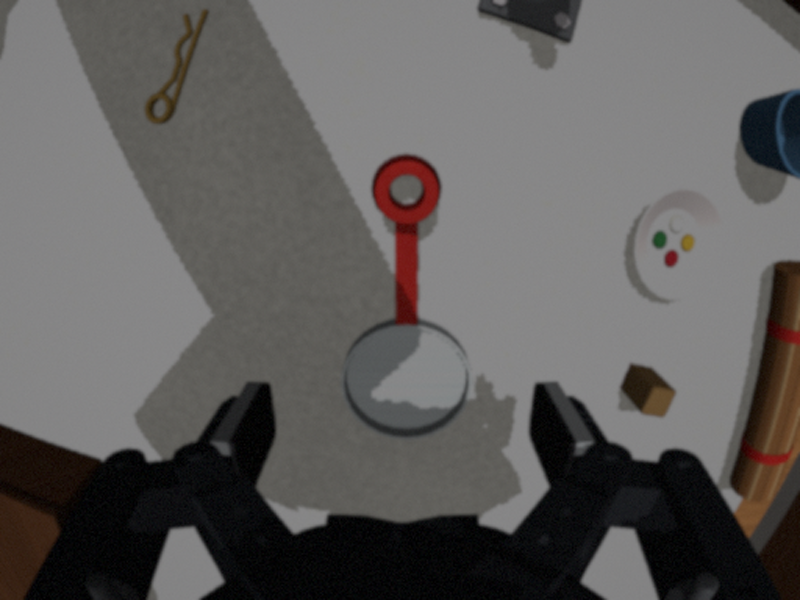

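The wrist view shows the red hub ring at (407,188), the tray centre at (407,376) and the bar between them in line with the tool.

```bash
python3 - <<'E'
from h import *
import json
p=json.load(open('w1.json'));k=1.5625
h=at('wrist',407/k,188/k,.04,p);h2=at('wrist',407/k,190/k,.04,p);t=at('wrist',407/k,375/k,.016,p)
print(h,t,np.linalg.norm((h-t)[:2]))
d=(t-h)[:2];d/=np.linalg.norm(d);print('yaw',np.arctan2(*d[::-1]))
g=h[:2]+.048*d;print(g);print(rel([*g,.2],np.arctan2(*d[::-1])+np.pi/2))
E
```

```text
[ 0.49600771 -0.24731241  0.04      ] [ 0.51567535 -0.383883    0.016     ] 0.13797949368658644
yaw -1.4277688936192863
[ 0.50284964 -0.29482228]
(array([ 4.1, -9.5, -0.7]), array([-0.08,  0.02, -0.37]))
```

Emit:
arm_command(dr=[[0,0,-0.4],[0,0,-0.4],[0,0,-0.4],[0,0,-0.4],[0,0,-0.4],[0,0,-0.4],[0,0,-0.4],[0,0,-0.4],[0,0,-0.4],[0,0,-0.4]], slide=[[4,-9.5,35],[4,-9.5,75],[4,-9.5,115],[4,-9.5,150],[4,-9.5,170],[4,-9.5,177],[4,-9.5,177],[4,-9.5,177],[4,-9.5,177],[4,-9.5,177]], jaw=[0.3,0.4,0.4,0.4,0.4,0.4,0.6,1,1,1], grip_force=100)

```text
clock: 2.15
tcp_pos: [0.5031, -0.2953, 0.0244]
ee_rot: [3.133, 0.225, 0.003]
wrist_force: [-2.6, -1.2, 4.5]
grip_width: 0.0128
```

Emit:
arm_command(dr=[[0,0,0],[0,0,0],[0,0,0],[0,0,0]], slide=[[0,0,0],[0,0,0],[0,0,0],[0,0,0]], jaw=[1,1,1,1])

```text
clock: 2.48
tcp_pos: [0.5032, -0.2953, 0.0246]
ee_rot: [3.133, 0.225, 0.003]
wrist_force: [0.2, -1.0, -2.0]
grip_width: 0.0129
```

```bash
python3 - <<'E'
from h import *
print(rel([.5031,-.2953,.18],.143),rel([.555,-.195,.18],.143))
E
```

```text
(array([   0.2,    0.2, -155.4]), array([ 0.06, -0.11,  0.02])) (array([  65.9,  -91.7, -155.4]), array([ 0.06, -0.11,  0.02]))
```

Emit:
arm_command(dr=[[0,0,0],[0,0,0],[0,0,0],[0,0,0],[0,0,0],[0,0,0],[0,0,0],[0,0,0],[0,0,0],[0,0,0]], slide=[[0,0,-8],[0,0,-25],[0,0,-50],[0,0,-80],[0,0,-110],[0,0,-140],[20,-25,-155],[45,-60,-155],[66,-92,-155],[66,-92,-155]], jaw=[1,1,1,1,1,1,1,1,1,1])

```text
clock: 3.32
tcp_pos: [0.5568, -0.1894, 0.1806]
ee_rot: [-3.133, -0.231, -0.005]
wrist_force: [-0.1, 0.3, -4.2]
grip_width: 0.0122
```

Emit:
arm_command(dr=[[0,0,0],[0,0,0]], slide=[[0,0,0],[0,0,0]], jaw=[1,1])

```text
clock: 3.48
tcp_pos: [0.5568, -0.1886, 0.1809]
ee_rot: [-3.133, -0.233, -0.005]
wrist_force: [-0.7, 0.9, -3.8]
grip_width: 0.0125
```

```bash
python3 - <<'E'
from h import *
import json
s=readout.state();print(s)
p=viewer.camera_params('wrist');im=viewer.snapshot('wrist')[:,:,::-1]
json.dump({k:np.array(p[k]).tolist() for k in 'KRt'},open('w2.json','w'))
cv2.imwrite('pics/w2r.png',im);cv2.imwrite('pics/w2.png',cv2.resize(im,(800,600),interpolation=cv2.INTER_CUBIC))
E
```

```text
{'clock': 3.4833, 'joint_positions': array([-0.43949541,  0.51303901,  1.72728897,  0.00200712,  0.89879409,
       -0.58923053]), 'joint_velocities': array([-0.03236554,  0.00523052,  0.00157327, -0.00772839, -0.00585411,
       -0.00736287]), 'joint_efforts': array([  1.50560997, -61.72566175, -23.48722816,   0.12280495,
         0.06921805,   0.09434057]), 'tcp_pos': array([ 0.5568145 , -0.18856046,  0.180885  ]), 'ee_rot': array([-3.13278192, -0.23301781, -0.00459347]), 'wrist_force': array([-0.74359761,  0.8775952 , -3.8471361 ]), 'ft_torque': array([-0.08593392,  0.03502675,  0.02214642]), 'grip_width': 0.01249193467400255}
```

View pics/w2.png

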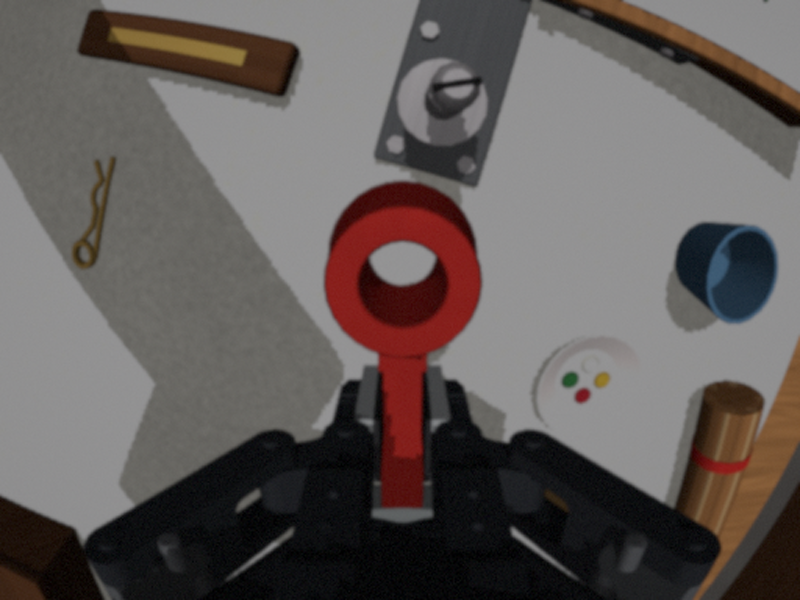

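The hub is held straight, its ring at (403,281). The pin top is at about (459,84), with the slot running from (435,89) to (481,81).

```bash
python3 - <<'E'
from h import *
import json
p=json.load(open('w2.json'));k=1.5625
s=readout.state();R=Ro.from_rotvec(s['ee_rot'])
h=at('wrist',403/k,281/k,.196,p);print('hub',h,'tool',R.inv().apply(h-s['tcp_pos']))
for u,v in [(327,281),(481,281),(403,207),(403,356)]: print(at('wrist',u/k,v/k,.196,p))
a=at('wrist',435/k,89/k,.126,p);b=at('wrist',481/k,81/k,.126,p);c=at('wrist',459/k,84/k,.126,p)
print('pin',c,'slot dir',np.degrees(np.arctan2(*(b-a)[1::-1])),np.linalg.norm(b-a))
print('collar',at('wrist',443/k,101/k,.06,p))
im=cv2.imread('pics/w2r.png');cv2.imwrite('pics/c2.png',cv2.resize(im[20:110,240:340],(800,720),interpolation=cv2.INTER_CUBIC)[:600])
# plate edges for easel yaw
for q in [((376,155),(418,3)),((476,184),(529,15))]:
    A,B=[at('wrist',x/k,y/k,.008,p) for x,y in q];print('plate edge yaw',np.degrees(np.arctan2(*(B-A)[1::-1])))
E
```

```text
hub [ 0.54909983 -0.14184169  0.196     ] tool [-0.00039729 -0.04812402 -0.01526177]
[ 0.53050808 -0.14457372  0.196     ]
[ 0.56820319 -0.13894884  0.196     ]
[ 0.54639881 -0.12384729  0.196     ]
[ 0.5521054  -0.16182613  0.196     ]
pin [ 0.56173478 -0.08094136  0.126     ] slot dir 20.795811301040633 0.018035278190375797
collar [ 0.56137301 -0.08035331  0.06      ]
plate edge yaw 83.77701596073481
plate edge yaw 81.80322340304393
```

View pics/c2.png

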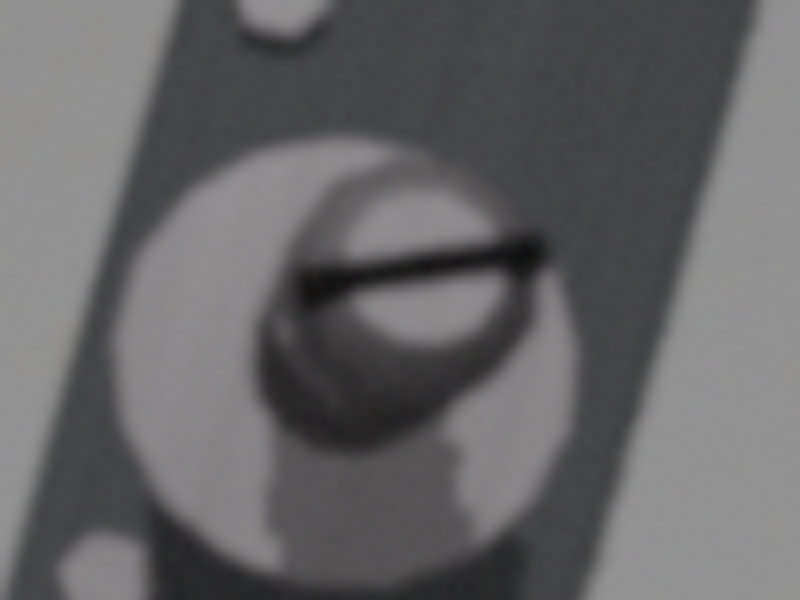

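```bash
python3 - <<'E'
from h import *
s=readout.state();h=np.array([.5491,-.1418]);d=np.array([.5613,-.0808])-h
print(rel([*(s['tcp_pos'][:2]+d),.1595],.147))
E
```

```text
(array([ 21. , -58.5,  21.3]), array([ 0.01, -0.16,  0.03]))
```

Emit:
arm_command(dr=[[0,0,0],[0,0,0],[0,0,0],[0,0,0],[0,0,0],[0,0,0],[0,0,0]], slide=[[7,-20,0],[14,-40,0],[21,-58.5,0],[21,-58.5,10],[21,-58.5,20],[21,-58.5,20],[21,-58.5,20]], jaw=[1,1,1,1,1,1,1])

```text
clock: 4.12
tcp_pos: [0.5683, -0.1295, 0.1599]
ee_rot: [-3.133, -0.229, -0.002]
wrist_force: [0.3, -0.5, -3.7]
grip_width: 0.0126
```

```bash
python3 - <<'E'
from h import *
import json
s=readout.state();print(s['tcp_pos'],s['wrist_force'])
p=viewer.camera_params('wrist');im=viewer.snapshot('wrist')[:,:,::-1]
json.dump({k:np.array(p[k]).tolist() for k in 'KRt'},open('w3.json','w'))
cv2.imwrite('pics/w3r.png',im);cv2.imwrite('pics/w3.png',cv2.resize(im[120:260,175:345],(729,600),interpolation=cv2.INTER_CUBIC))
E
```

```text
[ 0.56827376 -0.12953405  0.15992881] [ 0.31063964 -0.50392671 -3.72508659]
```

View pics/w3.png

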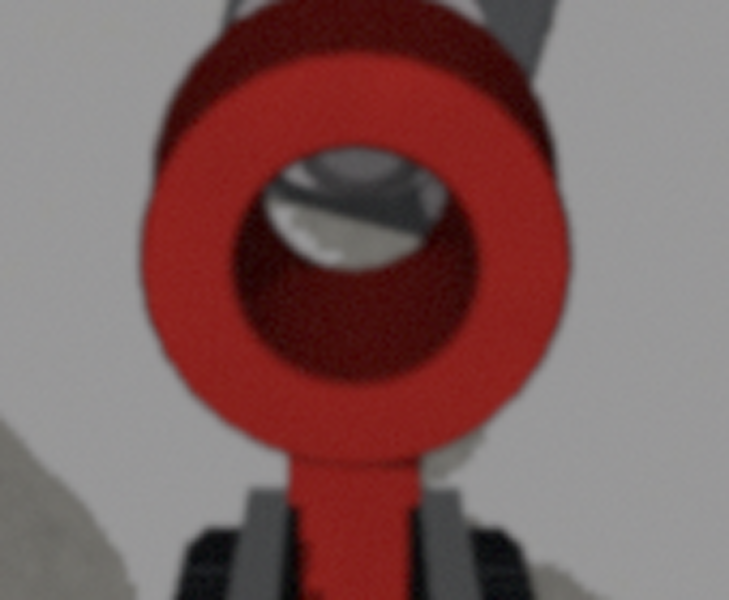

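```bash
python3 - <<'E'
from h import *
import json
p=json.load(open('w3.json'));k=729/170
s=readout.state();R=Ro.from_rotvec(s['ee_rot'])
f=lambda X:((proj('wrist',X,p)-[175,120])*k).round()
g=lambda u,v,z:at('wrist',u/k+175,v/k+120,z,p)
h=g(356,258,.1755);print('hubtop',h,'tool',R.inv().apply(h-s['tcp_pos']))
a=np.linspace(0,6.28,9)[:-1]
for z in (.1353,.1753): print('bore z',z,[f([h[0]+.0109*np.cos(t),h[1]+.0109*np.sin(t),z]).tolist() for t in a])
for P,r in (((.5613,-.0808,.126),.0085),((.5613,-.0808,.06),.024)): print('pin/collar',[f([P[0]+r*np.cos(t),P[1]+r*np.sin(t),P[2]]).tolist() for t in a], f(P))
print('cam',-np.array(p['R']).T@p['t'])
E
```

```text
hubtop [ 0.56072943 -0.08283408  0.1755    ] tool [-0.00090808 -0.04736954 -0.01504515]
bore z 0.1353 [[445.0, 180.0], [429.0, 113.0], [369.0, 77.0], [300.0, 94.0], [265.0, 154.0], [283.0, 219.0], [342.0, 253.0], [409.0, 238.0]]
bore z 0.1753 [[476.0, 275.0], [455.0, 186.0], [374.0, 138.0], [282.0, 161.0], [235.0, 240.0], [260.0, 326.0], [338.0, 370.0], [427.0, 350.0]]
pin/collar [[428.0, 147.0], [416.0, 97.0], [372.0, 71.0], [321.0, 83.0], [295.0, 127.0], [308.0, 176.0], [352.0, 202.0], [401.0, 190.0]] [362. 137.]
pin/collar [[493.0, 91.0], [469.0, -9.0], [380.0, -63.0], [277.0, -38.0], [225.0, 51.0], [252.0, 150.0], [339.0, 200.0], [438.0, 177.0]] [359.  70.]
cam [ 0.55595151 -0.05234269  0.28476798]
```

```bash
cat > hub.py <<'E'
from h import *
from scipy.optimize import least_squares
def fit(im,p,z0,show=True):
    im=im.astype(int);red=im[:,:,2]-im[:,:,1]
    m=(red>14).astype(np.uint8); br=((red>65)).astype(np.uint8)
    # through hole: non-red comp enclosed by hub
    n,l,st,ce=cv2.connectedComponentsWithStats((1-m).astype(np.uint8),connectivity=4)
    c=[i for i in range(n) if 80<st[i,4]<4000 and 225<ce[i,0]<290 and 130<ce[i,1]<200]
    hole=(l==c[0]).astype(np.uint8)
    n,l,st,ce=cv2.connectedComponentsWithStats(br);b=1+np.argmax(st[1:,4]);ring=(l==b).astype(np.uint8)
    rc=cv2.findContours(ring,cv2.RETR_CCOMP,cv2.CHAIN_APPROX_NONE)
    outer=max(rc[0],key=len)[:,0].astype(float)
    inner=sorted(rc[0],key=len)[-2][:,0].astype(float)
    hc=max(cv2.findContours(hole,cv2.RETR_EXTERNAL,cv2.CHAIN_APPROX_NONE)[0],key=len)[:,0].astype(float)
    def rad(pts,x,y,z):
        return np.array([np.linalg.norm(at('wrist',u,v,z,p)[:2]-[x,y]) for u,v in pts])
    y0=inner[:,1].mean()
    it=least_squares(lambda q:rad(inner,*q,z0)-.0109,[.56,-.08],loss='soft_l1',f_scale=3e-4)
    low=hc[hc[:,1]>np.percentile(hc[:,1],60)]
    f=least_squares(lambda q:rad(low,*q,z0-.04)-.0109,[.56,-.08],loss='soft_l1',f_scale=3e-4)
    print('top',it.x.round(4),'mean r',rad(inner,*it.x,z0).mean().round(4),len(inner),'foot',f.x.round(4),'rms',np.sqrt((f.fun**2).mean()).round(5),len(low))
    return it.x,f.x
E
python3 - <<'E'
from hub import *
import json
fit(cv2.imread('pics/w3r.png'),json.load(open('w3.json')),.1753)
fit(cv2.imread('pics/w3r.png'),json.load(open('w3.json')),.173)
E
```

```text
top [ 0.5606 -0.0834] mean r 0.0111 161 foot [ 0.5602 -0.0843] rms 0.00026 38
top [ 0.5606 -0.084 ] mean r 0.0113 161 foot [ 0.5603 -0.085 ] rms 0.00028 38
```

Emit:
arm_command(dr=[[1.7,0,0],[1.7,0,0],[1.7,0,0],[1.7,0,0]], slide=[[1.2,-3.3,2],[1.2,-3.3,4],[1.2,-3.3,4],[1.2,-3.3,4]], jaw=[1,1,1,1])

```text
clock: 4.5
tcp_pos: [0.5692, -0.1266, 0.1565]
ee_rot: [-3.104, -0.226, 0.0]
wrist_force: [-0.3, 0.1, -4.7]
grip_width: 0.0125
```

```bash
python3 - <<'E'
from hub import *
import json
s=readout.state();print(s['tcp_pos'],s['wrist_force'])
p=viewer.camera_params('wrist');im=viewer.snapshot('wrist')[:,:,::-1]
p={k:np.array(p[k]).tolist() for k in 'KRt'};json.dump(p,open('w4.json','w'))
cv2.imwrite('pics/w4r.png',im);cv2.imwrite('pics/w4.png',cv2.resize(im[120:260,175:345],(729,600),interpolation=cv2.INTER_CUBIC))
fit(im,p,s['tcp_pos'][2]+.0155)
k=729/170
for P in ((.561,-.0805,.126),): print([((proj('wrist',[P[0]+.0085*np.cos(t),P[1]+.0085*np.sin(t),P[2]],p)-[175,120])*k).round().tolist() for t in np.linspace(0,6.28,9)])
E
```

```text
[ 0.56918794 -0.12659871  0.15652845] [-0.25323856  0.06779135 -4.70783134]
top [ 0.5616 -0.0812] mean r 0.0111 162 foot [ 0.5613 -0.0806] rms 0.00026 37
[[416.0, 175.0], [404.0, 126.0], [359.0, 99.0], [308.0, 112.0], [282.0, 156.0], [295.0, 205.0], [339.0, 231.0], [389.0, 219.0], [416.0, 176.0]]
```

View pics/w4.png

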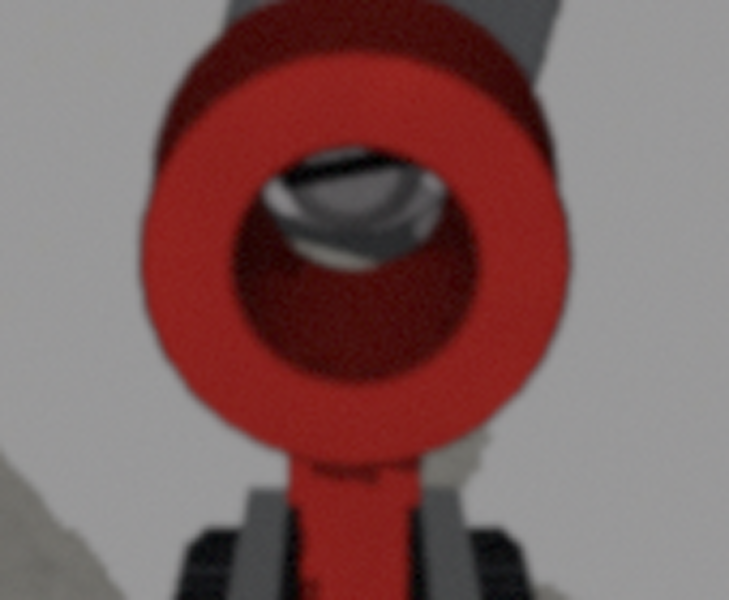

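Emit:
arm_command(dr=[[0,0,0],[0,0,0],[0,0,0],[0,0,0],[0,0,0],[0,0,0]], slide=[[0,0,4],[0,0,8],[0,0,12],[0,0,16],[0,0,20],[0,0,20]], jaw=[1,1,1,1,1,1])

```text
clock: 5.05
tcp_pos: [0.5689, -0.1257, 0.1356]
ee_rot: [-3.104, -0.227, 0.002]
wrist_force: [0.0, -0.0, -4.7]
grip_width: 0.0128
```

Emit:
arm_command(dr=[[0,0,0],[0,0,0],[0,0,0],[0,0,0],[0,0,0],[0,0,0],[0,0,0],[0,0,0]], slide=[[0,0.5,5],[0,0.8,12],[0,1.1,19],[0,1.3,26],[0,1.5,33],[0,1.8,40],[0,2,45],[0,2,45]], jaw=[1,1,1,1,1,1,1,1])

```text
clock: 5.72
tcp_pos: [0.5686, -0.1262, 0.0893]
ee_rot: [-3.103, -0.227, 0.005]
wrist_force: [-0.4, 1.3, -4.0]
grip_width: 0.0126
```

Emit:
arm_command(dr=[[0,0,0],[0,0,0],[0,0,0],[0,0,0],[0,0,0]], slide=[[0,0,1.5],[0,0.1,3],[0,0.1,4.5],[0,0.2,5.5],[0,0.2,5.5]], jaw=[1,1,1,1,1])

```text
clock: 6.13
tcp_pos: [0.5687, -0.1263, 0.0838]
ee_rot: [-3.103, -0.227, 0.004]
wrist_force: [0.4, 0.9, -3.1]
grip_width: 0.0127
```

Emit:
arm_command(dr=[[0,0,0],[0,0,0],[0,0,0],[0,0,0]], slide=[[0,0,0.7],[0,0,1.4],[0,0,2],[0,0,2]], jaw=[1,1,1,1])

```text
clock: 6.47
tcp_pos: [0.569, -0.1263, 0.0832]
ee_rot: [-3.104, -0.227, 0.002]
wrist_force: [-3.2, -0.2, 10.6]
grip_width: 0.0125
```

Emit:
arm_command(dr=[[0,0,0],[0,0,0],[0,0,0],[0,0,0],[0,0,0],[0,0,0]], slide=[[0,0,0.5],[0,0,0.5],[0,0,0.5],[0,0,0.5],[0,0,0.5],[0,0,0.5]], jaw=[0.75,0.6,0.55,0.55,0.55,0.55])

```text
clock: 6.97
tcp_pos: [0.569, -0.1263, 0.0825]
ee_rot: [-3.103, -0.227, 0.002]
wrist_force: [0.6, 0.0, -0.4]
grip_width: 0.0386
```

Emit:
arm_command(dr=[[0,0,0],[0,0,0],[0,0,0],[0,0,0],[0,0,0],[0,0,0]], slide=[[0,0,-8],[0,0,-30],[0,0,-60],[0,0,-90],[0,0,-110],[0,0,-110]], jaw=[0.5,0.4,0.3,0.3,0.3,0.3])

```text
clock: 7.47
tcp_pos: [0.5707, -0.13, 0.1973]
ee_rot: [-3.106, -0.227, -0.008]
wrist_force: [0.8, 0.6, 0.6]
grip_width: 0.0599
```

```bash
python3 - <<'E'
from h import *
import json
s=readout.state();print(s['tcp_pos'],s['ee_rot'],s['wrist_force'],s['grip_width'])
p=viewer.camera_params('wrist');im=viewer.snapshot('wrist')[:,:,::-1]
p={k:np.array(p[k]).tolist() for k in 'KRt'};json.dump(p,open('w5.json','w'));cv2.imwrite('pics/w5r.png',im)
q=viewer.snapshot('side')[:,:,::-1];cv2.imwrite('pics/s5.png',q);t=viewer.snapshot('top')[:,:,::-1];cv2.imwrite('pics/t5.png',t)
print(proj('wrist',[.561,-.0805,.126],p))
u,v=proj('wrist',[.561,-.0805,.126],p).astype(int);u=min(max(u,70),440);v=min(max(v,60),320)
A=cv2.resize(im[v-60:v+60,u-70:u+70],(700,600),interpolation=cv2.INTER_CUBIC);print('off',u-70,v-60)
cv2.imwrite('pics/w5.png',A)
k=1.5625
for u,v,z in ((366,351,.005),(402,361,.005)): print(rel([*at('top',u/k,v/k,z)[:2],.18],0))
E
```

```text
[ 0.57070726 -0.13004528  0.1972698 ] [-3.10627702 -0.2270842  -0.00772508] [0.7932084  0.64989558 0.62329116] 0.05993824266647446
[254.45336066 142.55018051]
off 184 82
(array([ -75.5, -318.5,   21.9]), array([-1.72,  0.09,  8.36]))
(array([-108.4, -244.9,   19.6]), array([-1.72,  0.09,  8.36]))
```

View pics/w5.png

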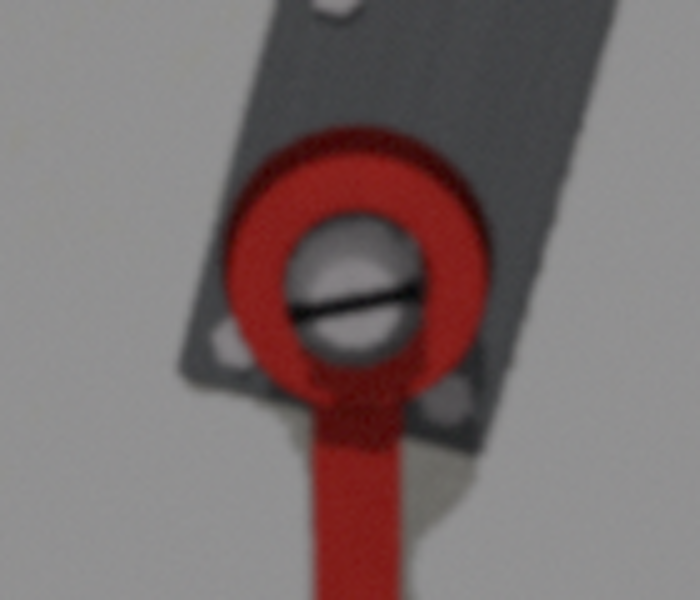

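The hub is seated round the pin. The slot runs from (288,316) to (422,288) in the crop, centred at (355,302).

```bash
python3 - <<'E'
from h import *
import json
p=json.load(open('w5.json'))
g=lambda u,v,z:at('wrist',u/5+184,v/5+82,z,p)
print('pin',g(355,302,.126));a,b=g(290,315.5,.126),g(420,288.5,.126);print('slot',np.degrees(np.arctan2(*(b-a)[1::-1])))
print('hubtop',g(358,282,.1), 'bore hub r',np.linalg.norm(g(228,262,.1)-g(491,258,.1)))
# clip from top image: fit line by brass colour
im=cv2.imread('pics/top0.png').astype(int)
sub=im[215:240,225:262];m=(sub[:,:,2]-sub[:,:,0]>25);v,u=np.nonzero(m)
P=np.array([at('top',x+225,y+215,.003)[:2] for x,y in zip(u,v)]);print(len(P))
mn=P.mean(0);w=np.linalg.svd(P-mn)[2][0];w*=-np.sign(w[1]);t=(P-mn)@w;print('dir',np.degrees(np.arctan2(*w[::-1])),'ends',mn+w*t.min(),mn+w*t.max(),t.ptp() if hasattr(t,'ptp') else np.ptp(t))
E
```

```text
pin [ 0.56134699 -0.08034697  0.126     ]
slot 20.13639743060365
hubtop [ 0.56177192 -0.08042368  0.1       ] bore hub r 0.039687038552049074
35
dir -108.9431167862027 ends [0.45263187 0.18674158] [0.42591198 0.1088904 ] 0.08230892565249864
```

```bash
python3 - <<'E'
from h import *
print(rel([.434,.118,.18],-.297))
E
```

```text
(array([ -97.7, -263.9,   20.2]), array([-1.7 ,  0.34, 25.37]))
```

Emit:
arm_command(dr=[[-1.7,0.3,4],[-1.7,0.3,8],[-1.7,0.3,12],[-1.7,0.3,16],[-1.7,0.3,20],[-1.7,0.3,24],[-1.7,0.3,25.4],[-1.7,0.3,25.4],[-1.7,0.3,25.4],[-1.7,0.3,25.4]], slide=[[-12,-32,-5],[-25,-68,-5],[-38,-104,0],[-52,-140,5],[-65,-176,10],[-78,-212,15],[-90,-244,20],[-98,-264,20],[-98,-264,20],[-98,-264,20]], jaw=[0.3,0.3,0.3,0.3,0.3,0.3,0.3,0.3,0.3,0.3])

```text
clock: 8.45
tcp_pos: [0.4329, 0.1187, 0.1795]
ee_rot: [3.107, -0.462, -0.004]
wrist_force: [0.3, 0.9, -0.1]
grip_width: 0.0595
```

```bash
python3 - <<'E'
from h import *
import json
s=readout.state();print(s['tcp_pos'],s['ee_rot'])
p=viewer.camera_params('wrist');im=viewer.snapshot('wrist')[:,:,::-1]
p={k:np.array(p[k]).tolist() for k in 'KRt'};json.dump(p,open('w6.json','w'));cv2.imwrite('pics/w6r.png',im)
c=proj('wrist',[.437,.14,.005],p);print(c);u,v=c.astype(int);u=min(max(u,80),430);v=min(max(v,60),320)
print('off',u-80,v-60);cv2.imwrite('pics/w6.png',cv2.resize(im[v-60:v+60,u-80:u+80],(800,600),interpolation=cv2.INTER_CUBIC))
E
```

```text
[0.43294793 0.11874188 0.17950138] [ 3.10683494 -0.46178495 -0.00376149]
[256.15191803 153.2327915 ]
off 176 93
```

View pics/w6.png

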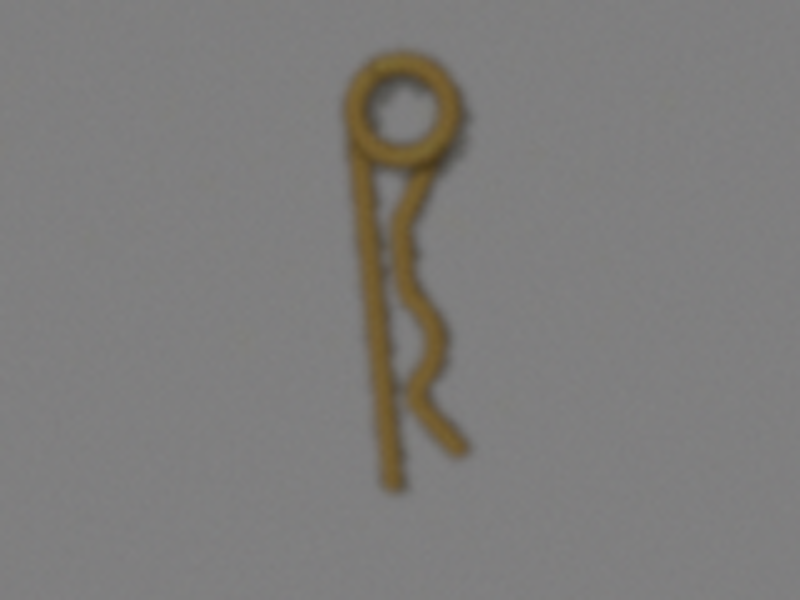

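The clip is clear: coil centre at (403,110), leg from (360,160) to tip (394,488), bow to the right.

```bash
python3 - <<'E'
from h import *
import json
p=json.load(open('w6.json'))
g=lambda u,v,z:at('wrist',u/5+176,v/5+93,z,p)
c=g(403,110,.007);a=g(362,170,.0035);b=g(394,488,.0035)
d=(b-a)[:2];d/=np.linalg.norm(d);y=np.array([-d[1],d[0]])
print('coil',c,'yaw',np.degrees(np.arctan2(d[1],d[0])),'tip from coil x,y:',(b-c)[:2]@d,(b-c)[:2]@y)
print(rel([*c[:2],.0],np.arctan2(y[1],y[0])))
# tool -y tilt comp
E
```

```text
coil [0.44887705 0.17739863 0.007     ] yaw -101.55127141553447 tip from coil x,y: 0.0793076805655525 -0.009419998830080111
(array([ -2.3, -61.3, 179.6]), array([ 0.04,  0.1 , -5.43]))
```

Emit:
arm_command(dr=[[0,0,-2],[0,0,-5.4],[0,0,-5.4],[0,0,-5.4],[0,0,-5.4],[0,0,-5.4],[0,0,-5.4],[0,0,-5.4]], slide=[[-2.3,-31,30],[-2.3,-61,65],[-2.3,-61.3,100],[-2.3,-61.3,130],[-2.3,-61.3,150],[-2.3,-61.3,156],[-2.3,-61.3,158],[-2.3,-61.3,158]], jaw=[0.45,0.5,0.5,0.5,0.5,0.5,0.5,0.5])

```text
clock: 9.17
tcp_pos: [0.4494, 0.1768, 0.0217]
ee_rot: [3.125, -0.318, -0.003]
wrist_force: [-0.2, 1.6, -0.3]
grip_width: 0.0429
```

```bash
python3 - <<'E'
from h import *
s=readout.state();print(s['tcp_pos'],s['wrist_force'],s['grip_width'])
print(rel([.4489,.1774,.020],np.radians(-11.55)))
E
```

```text
[0.44942392 0.17679982 0.0216734 ] [-0.1706914   1.57071932 -0.25116895] 0.04292857573837761
(array([-0.6, -0.5,  1.7]), array([ 0.04,  0.12, -0.08]))
```

Emit:
arm_command(dr=[[0,0,0],[0,0,0],[0,0,0],[0,0,0],[0,0,0],[0,0,0],[0,0,0],[0,0,0]], slide=[[-0.6,-0.5,1.7],[-0.6,-0.5,1.7],[-0.6,-0.5,1.7],[-0.6,-0.5,1.7],[-0.6,-0.5,1.7],[-0.6,-0.5,1.7],[-0.6,-0.5,1.7],[-0.6,-0.5,1.7]], jaw=[0.55,0.65,0.7,0.75,0.8,1,1,1], grip_force=80)

```text
clock: 9.83
tcp_pos: [0.4494, 0.1774, 0.0213]
ee_rot: [-3.125, 0.318, 0.0]
wrist_force: [-0.9, -2.3, 11.8]
grip_width: 0.0199
```

```bash
python3 - <<'E'
from h import *
s=readout.state();print(s['tcp_pos'],s['ee_rot'],s['wrist_force'],s['grip_width'])
E
```

```text
[0.44939271 0.17743716 0.02129598] [-3.12531172e+00  3.18365717e-01  2.46847154e-04] [-0.92723694 -2.34168609 11.78292402] 0.01991762871701974
```

Emit:
arm_command(dr=[[0,0,0],[0,0,0],[0,0,0],[0,0,0],[0,0,0],[0,0,0],[0,0,0]], slide=[[0,0,-4],[0,0,-20],[0,0,-50],[0,0,-80],[0,0,-110],[0,0,-120],[0,0,-120]], jaw=[1,1,1,1,1,1,1])

```text
clock: 10.42
tcp_pos: [0.4503, 0.1777, 0.1443]
ee_rot: [-3.124, 0.318, -0.008]
wrist_force: [0.7, -0.4, -0.9]
grip_width: 0.0203
```

```bash
python3 - <<'E'
from h import *
s=readout.state();print(s['tcp_pos'],s['wrist_force'],s['grip_width'])
print(rel([.4453,-.1125,.14],np.radians(110)))
im=viewer.snapshot('wrist')[:,:,::-1];cv2.imwrite('pics/w7r.png',im)
E
```

```text
[0.45026094 0.17773425 0.14430375] [ 0.68019943 -0.41987862 -0.85968891] 0.020291411798236913
(array([ 53.6, 285.3,   3.9]), array([   0.21,   -0.31, -121.62]))
```

Emit:
arm_command(dr=[[0,0,-6],[0,0,-12.5],[0,0,-19],[0,0,-25.5],[0,0,-32],[0,0,-38.5],[0,0,-45],[0,0,-51.5],[0,0,-58],[0,0,-64]], slide=[[2,14,0],[5,29,0],[8,44,0],[11,59,0],[14,74,0],[17,89,0],[20,104,0],[23,119,0],[26,135,0],[28,150,0]], jaw=[1,1,1,1,1,1,1,1,1,1])

```text
clock: 11.3
tcp_pos: [0.4463, 0.0242, 0.1413]
ee_rot: [-2.815, -1.394, -0.002]
wrist_force: [-0.4, -0.2, -1.2]
grip_width: 0.0204
```

```bash
python3 - <<'E'
from h import *
s=readout.state();print(s['tcp_pos'],s['wrist_force'],s['grip_width'])
print(rel([.4453,-.1125,.14],np.radians(110)))
E
```

```text
[0.44631867 0.02421653 0.14131475] [-0.35140811 -0.22191197 -1.18420617] 0.02037815667635235
(array([-109.4,   82. ,    1.2]), array([ 4.00e-02, -7.00e-02, -5.73e+01]))
```

Emit:
arm_command(dr=[[0,0,-6.5],[0,0,-13],[0,0,-19.5],[0,0,-26],[0,0,-32.5],[0,0,-39],[0,0,-45.5],[0,0,-52],[0,0,-57.3],[0,0,-57.3]], slide=[[-12,9,0],[-24,18,0],[-36,27,0],[-48,36,0],[-60,45,0],[-73,55,0],[-86,64,0],[-98,73,1],[-109,82,1],[-109,82,1]], jaw=[1,1,1,1,1,1,1,1,1,1])

```text
clock: 12.13
tcp_pos: [0.4453, -0.1138, 0.139]
ee_rot: [-1.797, -2.575, -0.001]
wrist_force: [0.2, 0.1, -2.0]
grip_width: 0.0203
```

```bash
python3 - <<'E'
from h import *
import json
s=readout.state();print(s['tcp_pos'],s['ee_rot'],s['wrist_force'])
print(rel([.4453,-.1125,.14],np.radians(110)))
W={}
for n in ('wrist','top','side'):
    p=viewer.camera_params(n);im=viewer.snapshot(n)[:,:,::-1];cv2.imwrite(f'pics/8{n}.png',im);W[n]={k:np.array(p[k]).tolist() for k in 'KRt'}
json.dump(W,open('w8.json','w'))
pin=[.5613,-.0804,.126];tip=[.5613-.04*.94,-.0804-.04*.342,.14-.0213+.0025]
out=[]
for n in ('top','side'):
    print(n,proj(n,pin,W[n]),proj(n,tip,W[n]))
    u,v=proj(n,tip,W[n]).astype(int);im=cv2.imread(f'pics/8{n}.png');out.append(cv2.resize(im[v-30:v+30,u-40:u+40],(400,300),interpolation=cv2.INTER_CUBIC));print('off',u-40,v-30)
w=cv2.resize(cv2.imread('pics/8wrist.png'),(400,300));out.append(w)
cv2.imwrite('pics/m8.png',np.vstack([np.hstack(out[:2]),np.hstack([out[2],out[2]*0])]))
E
```

```text
[ 0.44529166 -0.11378742  0.1389849 ] [-1.79684033e+00 -2.57542986e+00 -1.39897319e-03] [ 0.23106799  0.05976926 -2.02521165]
(array([ 1.2,  0.5, -1. ]), array([-0.  , -0.09,  0.19]))
top [314.50228742 184.43927225] [319.13825841 196.77535663]
off 279 166
side [279.90753396 155.751187  ] [292.63569797 157.22834921]
off 252 127
```

View pics/m8.png

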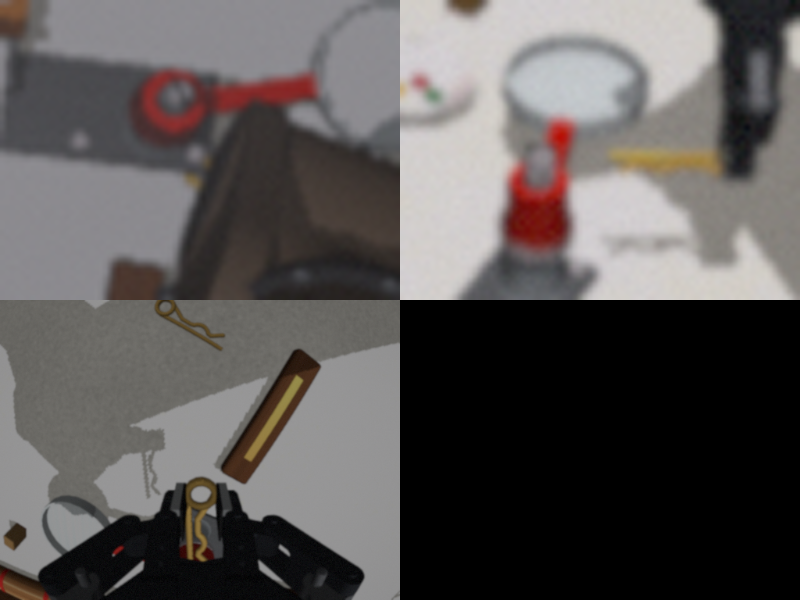

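The clip is held straight: coil at (201,493) in the wrist view, with the leg running down at x≈190. In the side view the tip at (615,157) is within about 2 px of the prediction. Next I measure the leg in the grip numerically.

```bash
cat > leg.py <<'E'
from h import *
def leg(im,p,tcp,rv,zoff=-.0188,rows=range(266,326,3)):
    R=Ro.from_rotvec(rv);o=[]
    for v in rows:
        r=im[v].astype(int);m=np.nonzero((r[:,2]-r[:,0]>35)&(r[:,1]-r[:,0]>18)&(np.abs(np.arange(512)-250)<25))[0]
        if len(m)<3: continue
        e=np.split(m,np.nonzero(np.diff(m)>1)[0]+1)[0]
        if not 4<=len(e)<=13: continue
        t=R.inv().apply(at('wrist',e.mean(),v,tcp[2]+zoff,p)-tcp)*1000;o.append([v,e[0],e[-1],t[0],t[1]])
    return np.array(o).round(2)
E
python3 - <<'E'
from leg import *
import json
s=readout.state();p=json.load(open('w8.json'))['wrist'];im=cv2.imread('pics/8wrist.png')
o=leg(im,p,s['tcp_pos'],s['ee_rot']);print(o)
g=o[o[:,4]>10];print(np.polyfit(g[:,4],g[:,3],1))
E
```

```text
[[266.   239.   244.   -11.22  10.12]
 [269.   239.   244.   -11.25  12.15]
 [272.   238.   244.   -11.58  14.22]
 [275.   238.   244.   -11.62  16.31]
 [278.   238.   245.   -11.37  18.43]
 [281.   237.   244.   -11.99  20.59]
 [284.   237.   245.   -11.75  22.76]
 [287.   237.   245.   -11.79  24.97]
 [290.   238.   245.   -11.54  27.21]
 [293.   238.   245.   -11.59  29.49]
 [296.   238.   245.   -11.63  31.81]
 [299.   238.   245.   -11.68  34.16]
 [302.   238.   246.   -11.43  36.54]
 [305.   239.   246.   -11.17  38.97]
 [308.   239.   246.   -11.22  41.44]
 [311.   239.   246.   -11.27  43.95]
 [314.   238.   246.   -11.64  46.52]
 [317.   238.   247.   -11.38  49.12]
 [320.   239.   246.   -11.43  51.77]
 [323.   239.   247.   -11.17  54.46]]
[ 4.84646910e-03 -1.16374497e+01]
```

```bash
python3 - <<'E'
from leg import *
import json
s=readout.state();p=json.load(open('w8.json'))['wrist'];im=cv2.imread('pics/8wrist.png').astype(int)
R=Ro.from_rotvec(s['ee_rot'])
br=((im[:,:,2]-im[:,:,0]>25)&(im[:,:,1]-im[:,:,0]>12)).astype(np.uint8)
sub=br[222:275,225:290]
v,u=np.nonzero(sub);print('bbox',u.min()+225,u.max()+225,v.min()+222)
n,l,st,ce=cv2.connectedComponentsWithStats(1-sub,connectivity=4)
for i in range(n):
    if 30<st[i,4]<600: 
        c=ce[i]+[225,222];print(st[i,4],c,R.inv().apply(at('wrist',*c,s['tcp_pos'][2]-.0113,p)-s['tcp_pos'])*1000)
for row in range(228,262,4):
    m=np.nonzero(br[row,220:295])[0]; print(row,m.min()+220,m.max()+220)
E
```

```text
bbox 238 277 227
473 [256.55602537 248.34672304] [-2.80410223 -5.58487729 11.29483896]
59 [249.23728814 270.50847458] [-6.67013501  8.22726411 11.28720649]
228 250 262
232 243 270
236 239 274
240 238 276
244 238 276
248 238 276
252 238 276
256 238 276
260 239 274
```

```bash
cat > go.py <<'E'
from h import *
import sys
def go(D,lat=0,z=.1258,yaw=20.,pin=(.5622,-.0803)):
    a=np.radians(yaw);d=np.array([np.cos(a),np.sin(a)]);y=np.array([-d[1],d[0]])
    P=np.array(pin)-D*d+(.0095+lat)*y
    return rel([*P,z],a+np.pi/2)
def where(yaw=20.,pin=(.5622,-.0803)):
    s=readout.state();a=np.radians(yaw);d=np.array([np.cos(a),np.sin(a)]);y=np.array([-d[1],d[0]])
    r=s['tcp_pos'][:2]-pin;f=s['wrist_force']
    print('D %.2f lat %.2f z %.2f  F along d %.1f lat %.1f z %.1f'%(-r@d*1e3,r@y*1e3-9.5,s['tcp_pos'][2]*1e3,f[:2]@d,f[:2]@y,f[2]),'t',s['clock'])
E
python3 - <<'E'
from go import *
where();print(go(.092))
E
```

```text
D 120.85 lat 1.00 z 139.42  F along d -0.3 lat 0.3 z -0.8 t 12.2833
(array([-0.9, 28.9, 13.6]), array([-0.  , -0.11, -0.18]))
```

Emit:
arm_command(dr=[[0,0,0],[0,0,0],[0,0,0],[0,0,-0.2],[0,0,-0.2],[0,0,-0.2],[0,0,-0.2]], slide=[[-0.9,5,6],[-0.9,10,13.6],[-0.9,15,13.6],[-0.9,20,13.6],[-0.9,25,13.6],[-0.9,28,13.6],[-0.9,28,13.6]], jaw=[1,1,1,1,1,1,1])

```text
clock: 12.87
tcp_pos: [0.4724, -0.1028, 0.1259]
ee_rot: [-1.8, -2.574, -0.002]
wrist_force: [-0.5, 0.0, -1.0]
grip_width: 0.0205
```

```bash
python3 - <<'E'
from go import *
where();print(go(.088))
E
```

```text
D 92.08 lat 0.09 z 125.94  F along d -0.5 lat 0.2 z -1.0 t 12.8667
(array([-0.1,  4.1,  0.1]), array([ 0.03, -0.09,  0.05]))
```

Now I probe lightly forward in 1.5 mm steps.

Emit:
arm_command(dr=[[0,0,0],[0,0,0],[0,0,0],[0,0,0],[0,0,0]], slide=[[-0.1,1.5,0],[-0.1,3,0],[-0.1,4.5,0],[-0.1,6,0],[-0.1,6,0]], jaw=[1,1,1,1,1])

```text
clock: 13.28
tcp_pos: [0.4783, -0.1008, 0.126]
ee_rot: [-1.8, -2.574, -0.002]
wrist_force: [-0.4, -0.4, -0.3]
grip_width: 0.0201
```

```bash
python3 - <<'E'
from go import *
where()
E
```

```text
D 85.89 lat -0.09 z 126.00  F along d -0.5 lat -0.3 z -0.3 t 13.2833
```

Emit:
arm_command(dr=[[0,0,0],[0,0,0],[0,0,0],[0,0,0]], slide=[[0,1,0],[0,2,0],[0,3,0],[0,3,0]], jaw=[1,1,1,1])

```text
clock: 13.62
tcp_pos: [0.4813, -0.0998, 0.126]
ee_rot: [-1.8, -2.574, -0.002]
wrist_force: [0.2, 1.2, -1.2]
grip_width: 0.0207
```

```bash
python3 - <<'E'
from go import *
where()
E
```

```text
D 82.72 lat -0.14 z 126.00  F along d 0.6 lat 1.1 z -1.2 t 13.6167
```

Emit:
arm_command(dr=[[0,0,0],[0,0,0],[0,0,0],[0,0,0],[0,0,0],[0,0,0]], slide=[[0,1,0],[0,2,0],[0,3,0],[0,4,0],[0,5,0],[0,5,0]], jaw=[1,1,1,1,1,1])

```text
clock: 14.12
tcp_pos: [0.4861, -0.098, 0.126]
ee_rot: [-1.8, -2.574, -0.002]
wrist_force: [0.0, -0.1, -1.1]
grip_width: 0.0204
```

```bash
python3 - <<'E'
from go import *
where()
E
```

```text
D 77.54 lat -0.14 z 126.01  F along d 0.0 lat -0.1 z -1.1 t 14.1167
```

Emit:
arm_command(dr=[[0,0,0],[0,0,0],[0,0,0],[0,0,0],[0,0,0]], slide=[[0,1,0],[0,2,0],[0,3,0],[0,4,0],[0,4,0]], jaw=[1,1,1,1,1])

```text
clock: 14.53
tcp_pos: [0.4901, -0.0966, 0.126]
ee_rot: [-1.8, -2.574, -0.002]
wrist_force: [-0.5, 0.1, -0.5]
grip_width: 0.0202
```

```bash
python3 - <<'E'
from go import *
where()
s=readout.state();im=viewer.snapshot('side')[:,:,::-1];u,v=proj('side',[.53,-.09,.11]).astype(int)
cv2.imwrite('pics/s9r.png',im);cv2.imwrite('pics/s9.png',cv2.resize(im[v-30:v+30,u-40:u+40],(800,600),interpolation=cv2.INTER_CUBIC))
E
```

```text
D 73.37 lat -0.14 z 126.02  F along d -0.4 lat 0.2 z -0.5 t 14.5333
```

Emit:
arm_command(dr=[[0,0,0],[0,0,0],[0,0,0],[0,0,0],[0,0,0]], slide=[[0,1,0],[0,2,0],[0,3,0],[0,4,0],[0,4,0]], jaw=[1,1,1,1,1])

```text
clock: 15.0
tcp_pos: [0.4935, -0.095, 0.1259]
ee_rot: [-1.8, -2.573, -0.002]
wrist_force: [-1.9, 1.6, -0.6]
grip_width: 0.0204
```

```bash
python3 - <<'E'
from go import *
where()
E
```

```text
D 69.55 lat 0.16 z 125.87  F along d -1.2 lat 2.2 z -0.6 t 15.0
```

Contact starts about where the bow should meet the pin, so the leg is in the hole. I'll push on gently.

Emit:
arm_command(dr=[[0,0,0],[0,0,0],[0,0,0],[0,0,0],[0,0,0]], slide=[[0,1,0],[0,2,0],[0,3,0],[0,4,0],[0,4,0]], jaw=[1,1,1,1,1])

```text
clock: 15.42
tcp_pos: [0.4966, -0.0933, 0.1256]
ee_rot: [-1.798, -2.572, -0.001]
wrist_force: [-4.4, 1.5, -0.2]
grip_width: 0.0202
```

```bash
python3 - <<'E'
from go import *
where()
E
```

```text
D 66.05 lat 0.70 z 125.61  F along d -3.7 lat 2.9 z -0.2 t 15.4167
```

Emit:
arm_command(dr=[[0,0,0],[0,0,0],[0,0,0],[0,0,0],[0,0,0],[0,0,0]], slide=[[-0.3,1,0],[-0.3,2,0],[-0.3,3,0],[-0.3,4,0],[-0.3,5,0],[-0.3,5,0]], jaw=[1,1,1,1,1,1])

```text
clock: 15.92
tcp_pos: [0.5008, -0.0916, 0.1253]
ee_rot: [-1.797, -2.571, 0.0]
wrist_force: [-4.7, 3.5, -0.7]
grip_width: 0.0203
```

```bash
python3 - <<'E'
from go import *
where();print(readout.state()['ft_torque'])
E
```

```text
D 61.52 lat 0.86 z 125.35  F along d -3.2 lat 4.9 z -0.7 t 15.9167
[0.44020423 0.6715984  0.12828985]
```

Emit:
arm_command(dr=[[0,0,0],[0,0,0],[0,0,0],[0,0,0],[0,0,0],[0,0,0],[0,0,0]], slide=[[0,1,0],[0,2,0],[0,3,0],[0,4,0],[0,5,0],[0,6,0],[0,6,0]], jaw=[1,1,1,1,1,1,1])

```text
clock: 16.5
tcp_pos: [0.507, -0.0894, 0.1254]
ee_rot: [-1.797, -2.571, -0.001]
wrist_force: [1.0, 4.9, -0.3]
grip_width: 0.0202
```

```bash
python3 - <<'E'
from go import *
where();print(readout.state()['ft_torque'])
E
```

```text
D 54.97 lat 0.81 z 125.44  F along d 2.6 lat 4.2 z -0.3 t 16.5
[ 0.83613535 -0.01261974  0.23409635]
```

Emit:
arm_command(dr=[[0,0,0],[0,0,0],[0,0,0],[0,0,0],[0,0,0],[0,0,0],[0,0,0]], slide=[[0,1,0],[0,2,0],[0,3,0],[0,4,0],[0,5,0],[0,6,0],[0,6,0]], jaw=[1,1,1,1,1,1,1])

```text
clock: 17.08
tcp_pos: [0.5133, -0.0873, 0.1255]
ee_rot: [-1.798, -2.572, -0.002]
wrist_force: [2.6, 4.1, -0.9]
grip_width: 0.0203
```

```bash
python3 - <<'E'
from go import *
where();print(readout.state()['ft_torque'])
E
```

```text
D 48.32 lat 0.59 z 125.55  F along d 3.8 lat 2.9 z -0.9 t 17.0833
[ 0.80945455 -0.41151792  0.19509538]
```

Emit:
arm_command(dr=[[0,0,0],[0,0,0],[0,0,0],[0,0,0]], slide=[[0,0.8,0],[0,1.6,0],[0,2.4,0],[0,2.4,0]], jaw=[1,1,1,1])

```text
clock: 17.42
tcp_pos: [0.5152, -0.0865, 0.1254]
ee_rot: [-1.798, -2.572, -0.001]
wrist_force: [-3.7, 1.6, -1.4]
grip_width: 0.02
```

```bash
python3 - <<'E'
from go import *
where();print(readout.state()['ft_torque'])
E
```

```text
D 46.28 lat 0.70 z 125.43  F along d -3.0 lat 2.8 z -1.4 t 17.4167
[0.26054793 0.42747328 0.09814069]
```

Emit:
arm_command(dr=[[0,0,0],[0,0,0],[0,0,0],[0,0,0],[0,0,0],[0,0,0],[0,0,0],[0,0,0]], slide=[[0.3,-0.6,0],[0.3,-0.6,0],[0.3,-0.6,0],[0.3,-0.6,0],[0.3,-0.6,0],[0.3,-0.6,0],[0.3,-0.6,0],[0.3,-0.6,0]], jaw=[1,1,1,1,0.7,0.6,0.5,0.5])

```text
clock: 18.08
tcp_pos: [0.5147, -0.0866, 0.1255]
ee_rot: [-1.798, -2.572, -0.001]
wrist_force: [0.2, -0.1, -0.4]
grip_width: 0.0423
```

```bash
python3 - <<'E'
from go import *
where()
E
```

```text
D 46.83 lat 0.85 z 125.49  F along d 0.1 lat -0.2 z -0.4 t 18.0833
```

Emit:
arm_command(dr=[[0,0,0],[0,0,0],[0,0,0],[0,0,0],[0,0,0],[0,0,0],[0,0,0],[0,0,0],[0,0,0],[0,0,0]], slide=[[0,0,-6],[0,0,-20],[0,0,-45],[0,0,-75],[0,0,-95],[0,20,-95],[0,45,-95],[0,70,-95],[0,90,-95],[0,90,-95]], jaw=[0.5,0.5,0.5,0.5,0.5,0.5,0.5,0.5,0.5,0.5])

```text
clock: 18.92
tcp_pos: [0.6019, -0.055, 0.2206]
ee_rot: [-1.797, -2.574, -0.002]
wrist_force: [0.7, 0.1, -0.8]
grip_width: 0.0427
```

```bash
python3 - <<'E'
from go import *
import json
s=readout.state();print(s['tcp_pos'],s['wrist_force'])
p=viewer.camera_params('wrist');im=viewer.snapshot('wrist')[:,:,::-1];p={k:np.array(p[k]).tolist() for k in 'KRt'};json.dump(p,open('w9.json','w'))
cv2.imwrite('pics/f_r.png',im)
u,v=proj('wrist',[.54,-.09,.107],p).astype(int);print(u,v);u=min(max(u,80),432);v=min(max(v,60),324)
sd=viewer.snapshot('side')[:,:,::-1];cv2.imwrite('pics/f_side.png',sd);a,b=proj('side',[.545,-.085,.1]).astype(int)
print('off',u-80,v-60)
W=cv2.resize(im[v-60:v+60,u-60:u+60],(500,500),interpolation=cv2.INTER_CUBIC)
S=cv2.resize(sd[b-50:b+50,a-30:a+30],(300,500),interpolation=cv2.INTER_CUBIC)
cv2.imwrite('pics/f.png',np.hstack([W,S]))
E
```

```text
[ 0.60189628 -0.05497597  0.22060595] [ 0.67495278  0.13381957 -0.81707632]
242 110
off 162 50
```

View pics/f.png

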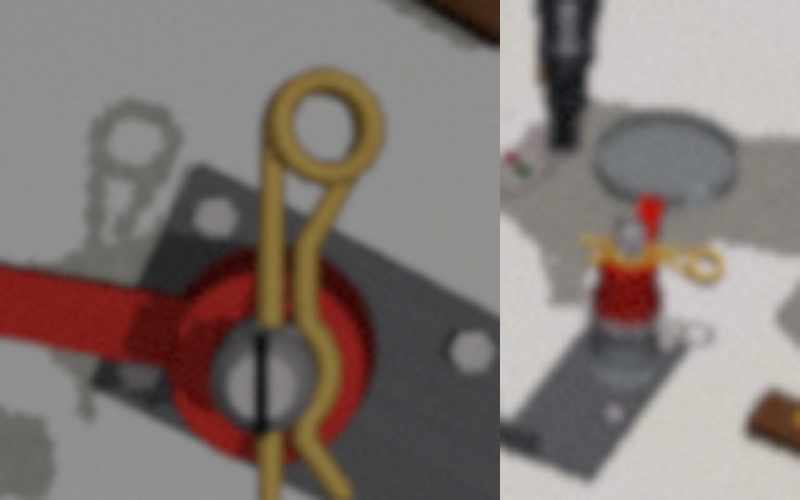

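The picture shows the leg through the pin along the slot (x≈265), the bow's hollow round the pin at (325,370), the hub seated and the gripper clear.

```bash
python3 - <<'E'
from rig import job,readout
s=readout.state();print(s['clock'],s['wrist_force'],abs(s['joint_velocities']).max());print(job.job_done())
E
```

```text
19.0167 [-0.59285951  0.03385599 -0.18832314] 0.026420446746792996
the job is handed in; nothing more can be done
None
```

The swing-tray arm is on the pin and resting on the shoulder. The leftmost R-clip is through the cross hole with its bow closed round the pin. I handed the job in at 19 s; no verdict is reported.

- **Hub:** I lowered it over the pin and met the shoulder at about 11 N on the wrist reading (roughly 14–15 N counting the arm's weight, limit 40 N). It stayed seated after release.
- **Clip:** I found the hole by eye from the pin's slot, at about 20° in world axes, and the leg went in on the first light approach. The highest push reading along the leg was about 4 N at the checks between moves. The force then turned to a pull as the bow went over, and was about zero near home.
- **Last picture:** It shows the leg through both sides along the slot, the bow's hollow round the pin, the hub seated, and the gripper well clear at rest.

**Not checked or disagreeing:**
- The bow angle and final distances were judged from the picture and forces, not measured to the millimetre.
- I did not measure the painter's other things again at the end; no move was planned near them.
- The wrist camera read about 1 mm off sideways, which I corrected for. It gave 138 mm from hub to tray, where the description says 145 mm.
- The reported finger opening was 3–4 mm under the true widths of the bar and the coil.

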